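Wipe the weigh plate clear and slide the parcel on

ROBOT

A 7-joint arm with a two-finger parallel gripper is mounted at the origin on the work surface. World frame = base frame: x ahead of the robot, y to its left, z up, the work surface at z = 0. Lengths are in mm, angles in rad, forces in N, time in s.
With the tool pointing down it reaches from about 400 to 875 mm from the base axis. Payload 4.4 kg.
Tool frame: the origin (TCP) lies between the finger pads; the fingertips stand 17 mm ahead of it and the grasp point (between the pads) lies 2 mm behind it; z points along the fingers, y is the line along which they close (so a half turn about z gives the same grasp; the last joint's range is limited). The gripper opens to 85 mm and grips with 20 to 120 N. Pads are 22 mm wide; open, the fingers measure 114 mm over their backs; the gripper's body (76 mm by 85 mm) begins 54 mm behind the grasp point. The pads swing forward as they close: fully open they stand 13 mm farther back than shut.
Start: joints at [-1.343, 0.628, 0.038, 1.517, -0.027, 0.996, -0.02], TCP at [188.211, 622.169, 248.313] pointing down, gripper open.
Joint ranges: [-3.06, 3.06], [-0.37, 2.12], [-1.25, 1.32], [0.18, 2.47], [-1.1, 4.24], [0.23, 1.98], [-2.94, 2.94]. Speed limits (rad/s): [2.57, 2.57, 3.14, 3.14, 3.14, 3.14, 3.14].

INTERFACE

Orientations are given as [roll, pitch, yaw] about the fixed x, y, z axes, in that order (R = Rz(yaw) Ry(pitch) Rx(roll)).
In Python, from cell import sensors, get_image, ctrl gives the robot as it stands.
- The arm moves only by the tool send_rows, never from a script. Its argument "series" is a list of rows, each a list of 3 entries, a list of its own where there are three numbers: the finger opening in mm, from 0 to 85.4, then the shift along the world's x, y, z in units of 60 mm (1.0 is 60 mm), then the turn, a rotation vector about the world's x, y, z in units of 5 degrees (1.0 is 5 degrees). A call has 1 to 8 rows; each row shifts and turns the commanded pose from where the row before left it; what a row does not reach is not made up. A row lasts 1/8 s, in which the tool goes at most 62.5 mm and 10.7 degrees, less where a joint would pass 70% of its speed; a pose out of reach is approached as far as the arm can. A call is refused whole if a number of a shift passes 1 or a number of a turn 1, either way. A call with a gripper value outside its range is refused whole. The fingers move at their own pace and stop on an object; the grip force is fixed at half the most. Time passes only in rows, so rows that do not move let the fingers close. It gives the time, the measured TCP pose, the force, the opening and the grip force at its end, in the units of the state.
- sensors.read_state(): the state, without advancing time (a new reading comes with each control period).
- get_image(name): name is "scene" or "top"; returns a dict with "img" (384x512x3 uint8, red, green, blue), "depth" (384x512 float32, mm along the optical axis (not along the pixel's ray), 0 where there is no reading), "vfov" (degrees; the focal length in pixels is half the picture's height over the tangent of half this angle, whatever the lens; pixels are square), "cx", "cy" (the principal point, pixels), "world_to_cam" (4x4, takes a point from world to camera coordinates). Camera axes: x right, y down, z forward; pixel columns grow to the right and rows downward; lengths in mm; the calibration is good to about 2 mm. A picture is of the moment at which its call begins.
- ctrl.finish_job(): hands the job in; it is judged then, once.
The state is a dict: "clock": time; "qpos": joint angles; "qd": joint speeds; "tau": joint torques, N m; "eef_pos": TCP position; "tool_rot": TCP orientation; "force": force on the tool from outside, world axes, zero at the start; "torque": the same for the moment, N m; "width": finger opening in mm; "gripper_force": force on a finger pad.
Only numpy, scipy, OpenCV 4.12 (cv2) and the standard library are available. Lean on these libraries where they do the work, as an engineer would, in place of code of your own. Each camera call takes 0.05 s, during which the arm holds its last target. There are 200 camera calls.

TASK

Get the parcel ready for weighing. Take the scraper from its rack, set its blade on the bare strip of the weigh plate beside the infeed shelf and, bearing lightly on the plate with the whole edge flat all the way (a few newtons, never leaning hard on the load cell), wipe all five wood chips off the far end into the blue catch bin, without pushing chips with the fingers. Then seat the scraper back in its rack and slide the parcel, without lifting or tipping it, from the infeed shelf until it sits squarely on the weigh plate, clear of the shelf; leave the other things on the bench alone.

Things in the scene. Friction and masses are not known exactly. Their poses are not given: they have to be found in the camera images.
- scale: In-line bench scale, fixed, yaw within 0.15 rad; the axes are the same for its three points. Origin on the bench under the weigh plate's centre. From +y to -y: infeed shelf, weigh plate, catch bin. A grey indicator with display stands behind the shelf at x = +115 to +150, y = +125 to +275 mm, up to 153 mm high.
- plate (a point): Centre of the top of the stainless weigh plate, rigid, 75 mm above the bench, 200 (x) x 210 (y) mm. Chips lie on it; its strip from y = +65 to +105 mm, next to the shelf, starts bare. Touch down slowly: the load cell must not take over 50 N, even for a moment.
- infeed (a point): Centre of the top of the bare aluminium infeed shelf on blue legs, 77 mm above the bench (2 mm above the plate), 200 (x) x 185 (y) mm, 3 mm gap to the plate.
- bin (a point): Centre of the inner floor of the blue catch bin that hangs under the plate's -y end: outside 236 (x) x 140 (y) mm, walls 4 mm, rim 60 mm and floor 6 mm above the bench. The plate's edge lies 64 mm towards +y of this point, over the bin.
- rack: Scraper rack, fixed, long axis x (within 0.2 rad of the world's x): dark base plate 210 x 90 x 6 mm, two blue rails 210 x 14 mm, tops 42 mm above the bench, inner faces 26 mm apart (y -13 to +13). Origin on the bench under its centre. The rack stands at the left or at the right end of the scale; the spares bin has the other place.
- scraper: Scraper, 0.28 kg: wooden grip 200 (x) x 40 (y) x 45 (z) mm, under it an orange plastic blade 190 (x) x 10 (y) mm, edge along x. Origin: centre of the grip's underside, z up. The blade is clamped stiffly, 16 to 26 mm out below the grip by wear: not measured, to be felt. Starts with the grip on the rack's rails, blade hanging between. Gripped across its 40 mm it can rock between the fingers.
- parcel: Sealed brown cardboard parcel 160 (x) x 120 (y) x 55 (z) mm, 0.4 to 0.75 kg, lying on the infeed shelf. Origin at the centre of its underside. Too wide to grip; push it by its side.
- chip0: Loose pallet-wood chip about 60 x 25 x 6 mm, 10 g, lying on the weigh plate. Origin on its underside near the middle, long axis x.
- chip1: Loose pallet-wood chip about 60 x 25 x 6 mm, 10 g, lying on the weigh plate. Origin on its underside near the middle, long axis x.
- chip2: Loose pallet-wood chip about 60 x 25 x 6 mm, 10 g, lying on the weigh plate. Origin on its underside near the middle, long axis x.
- chip3: Loose pallet-wood chip about 60 x 25 x 6 mm, 10 g, lying on the weigh plate. Origin on its underside near the middle, long axis x.
- chip4: Loose pallet-wood chip about 60 x 25 x 6 mm, 10 g, lying on the weigh plate. Origin on its underside near the middle, long axis x.
- tape_roll: Bystander: brown roll of packing tape, 104 mm across, 48 mm high, lying flat in front of the scale. Origin at the centre of its underside.
- shims: Bystander: small stack of board and wood shims, 85 x 50 x 42 mm, in front of the scale. Origin at the centre of its underside.
- spares_bin: Bystander, fixed: open blue bin 190 x 100 x 68 mm with small cartons, at the end of the scale where the rack is not. Origin at the centre of its underside.
Not all that is in view belongs to the job. There is more than one size of the rack; the job needs the larger.

How it is judged (in metres and radians):
On the way, in this order (a step that is already met when the one before it is completed fails the run):
1. the scraper bears on the weigh plate at the infeed end (x of scraper in the frame of plate between -0.05 and 0.05 m and contact force between scraper and scale above 1.5 N and y of scraper in the frame of plate above 0.05 m), for 0.1 s.
2. the scraper still bears on the plate past its middle, moving towards the bin end (x of scraper in the frame of plate between -0.05 and 0.05 m and contact force between scraper and scale above 1.5 N and y of scraper in the frame of plate below -0.03 m), for 0.1 s.
3. all five chips are in the catch bin, the parcel still waiting on the infeed shelf (y of chip0 in the frame of scale between -0.24 and -0.1 m and x of chip0 in the frame of scale between -0.118 and 0.118 m and height (world z) of each of chip0, chip1, chip2, chip3, chip4 below 0.06 m and y of chip1 in the frame of scale between -0.24 and -0.1 m and x of chip1 in the frame of scale between -0.118 and 0.118 m and y of chip2 in the frame of scale between -0.24 and -0.1 m and x of chip2 in the frame of scale between -0.118 and 0.118 m and y of chip3 in the frame of scale between -0.24 and -0.1 m and x of chip3 in the frame of scale between -0.118 and 0.118 m and y of chip4 in the frame of scale between -0.24 and -0.1 m and x of chip4 in the frame of scale between -0.118 and 0.118 m and distance of parcel from where it was at the start of the episode below 0.02 m), for 0.1 s.
At the end, for the whole second after the job is handed in: All chips lie in the catch bin; the parcel rests flat on the weigh plate, within 30 mm across and 42 mm along of its centre, turned under 0.2 rad; the scraper sits upright in its rack, grip on the rails (25 mm along, 13 mm across, origin 38 to 47 mm high); all at rest (y of chip0 in the frame of scale between -0.24 and -0.1 m and x of chip0 in the frame of scale between -0.118 and 0.118 m and height (world z) of each of chip0, chip1, chip2, chip3, chip4 below 0.06 m and y of chip1 in the frame of scale between -0.24 and -0.1 m and x of chip1 in the frame of scale between -0.118 and 0.118 m and y of chip2 in the frame of scale between -0.24 and -0.1 m and x of chip2 in the frame of scale between -0.118 and 0.118 m and y of chip3 in the frame of scale between -0.24 and -0.1 m and x of chip3 in the frame of scale between -0.118 and 0.118 m and y of chip4 in the frame of scale between -0.24 and -0.1 m and x of chip4 in the frame of scale between -0.118 and 0.118 m and x of parcel in the frame of plate between -0.03 and 0.03 m and y of parcel in the frame of plate between -0.042 and 0.042 m and z of parcel in the frame of plate between -0.003 and 0.004 m and angle between the x axis of parcel and the x axis of plate, either way round below 0.2 rad and x of scraper in the frame of rack between -0.025 and 0.025 m and y of scraper in the frame of rack between -0.013 and 0.013 m and z of scraper in the frame of rack between 0.038 and 0.047 m and angle between scraper's own z axis and vertical below 0.1 rad and linear speed of each of parcel, scraper below 0.02 m/s); the robot touches nothing.
It fails at once if the scraper is leaned on the scale with more than 50 N (contact force between scraper and scale above 50 N).
It fails at once if a chip is pushed with the fingers (contact force between the fingers and chip0 above 1 N or contact force between the fingers and chip1 above 1 N or contact force between the fingers and chip2 above 1 N or contact force between the fingers and chip3 above 1 N or contact force between the fingers and chip4 above 1 N).
It fails at once if the parcel is lifted or tipped (z of parcel in the frame of plate above 0.02 m or angle between parcel's own z axis and vertical above 0.25 rad).
It fails at once if a bystander is shoved (distance of any of tape_roll, shims from where it was at the start of the episode above 0.02 m).
It also fails if it takes over 72 s, if anything falls off the work surface, if the arm or the gripper's body presses on something with over 40 N, if the wrist force passes 120 N, or if a joint passes its speed limit or range.

## Working session

There is one attempt and no reset: what is moved stays moved. The work goes in short steps, Python scripts to look and compute and a tool call to move; the robot and the scene stay as the last step left them, time stands still between calls to the robot, and variables do not carry over. Pictures are saved under pics/ and viewed, at most 10 in all, crops included, and the job is handed in when it is done.

Besides the shell and the picture viewer there is one more tool, called after "Emit:" as name([rows], argument=value, ...), one row to a line, values as JSON. send_rows: Moves the arm, as the interface text tells. Its arguments: {"type":"object","properties":{"series":{"type":"array"}},"required":["series"]}

```bash
mkdir -p pics; ls; cat > h.py <<'E'
import numpy as np, cv2
from cell import sensors, get_image, ctrl
def cam(n):
    d=get_image(n); d['f']=d['img'].shape[0]/2/np.tan(np.radians(d['vfov'])/2); d['T']=np.linalg.inv(np.array(d['world_to_cam'])); return d
def pts(d):  # world point per pixel from depth
    h,w=d['depth'].shape; u,v=np.meshgrid(np.arange(w),np.arange(h)); z=d['depth']
    P=np.stack([(u-d['cx'])/d['f']*z,(v-d['cy'])/d['f']*z,z],-1)
    return P@d['T'][:3,:3].T+d['T'][:3,3]
def ray(d,uv,h): # pixel(s) onto plane z=h
    uv=np.atleast_2d(np.array(uv,float)); r=np.c_[(uv[:,0]-d['cx'])/d['f'],(uv[:,1]-d['cy'])/d['f'],np.ones(len(uv))]@d['T'][:3,:3].T
    o=d['T'][:3,3]; return o+r*((h-o[2])/r[:,2])[:,None]
def save(d,n,box=None,s=1.5):
    im=d['img'][:,:,::-1]
    if box: im=im[box[1]:box[3],box[0]:box[2]]
    cv2.imwrite('pics/'+n,cv2.resize(im,None,fx=s,fy=s,interpolation=cv2.INTER_CUBIC))
E
python3 - <<'E'
from h import *
for n in('scene','top'):
    d=cam(n); save(d,n+'0.png'); print(n,d['f'],d['cx'],d['cy'],d['T'][:3].round(3).tolist()); np.save(n+'0.npy',d,allow_pickle=True)
print(sensors.read_state())
E
```

```text
pics
scene 411.950710317987 256.76758315201346 195.97869096752555 [[0.04, 0.656, -0.753, 1327.513], [0.999, -0.034, 0.024, -27.856], [-0.01, -0.754, -0.657, 821.531]]
top 496.7990157247532 251.27647831515634 179.9367389396412 [[-0.124, -0.972, 0.199, 177.381], [-0.992, 0.123, -0.019, -5.044], [-0.006, -0.2, -0.98, 1588.475]]
{'clock': 0.1, 'qpos': array([-1.34281463,  0.62924207,  0.03845539,  1.51826596, -0.02700855,
        0.99631205, -0.02000723]), 'qd': array([ 0.00037633, -0.00219523,  0.00093981, -0.00162734, -0.00147637,
        0.00032287,  0.00107453]), 'tau': array([ 3.04314446e-03, -5.64536977e+01,  1.23016767e+00, -1.93976927e+01,
        1.11811768e-02,  5.37938104e-03,  2.19998594e-05]), 'eef_pos': array([188.04270131, 621.64875086, 247.4893703 ]), 'tool_rot': array([-3.13988347e+00,  1.57765307e-05,  2.84779053e+00]), 'force': array([-0.12298771,  0.08571726, -0.68824622]), 'torque': array([-0.05010498, -0.00242951,  0.02115272]), 'gripper_force': 0.0, 'width': 85.53507582377004}
```

View pics/scene0.png

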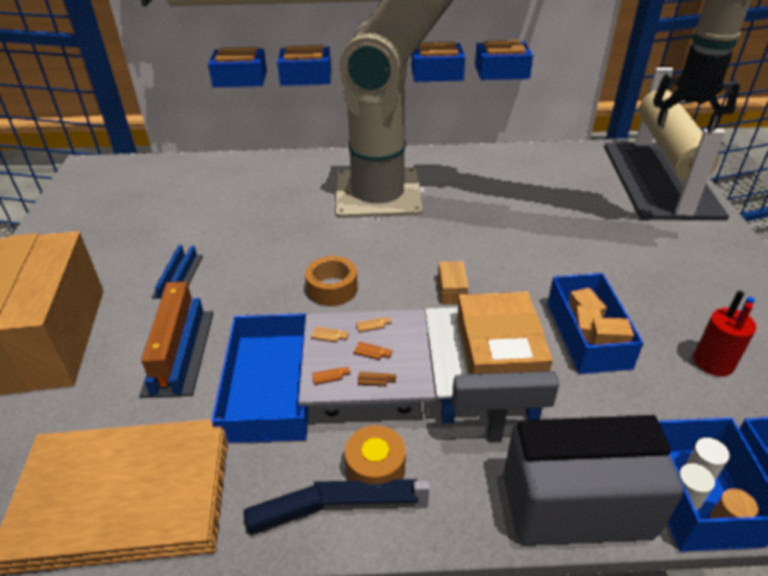

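View pics/top0.png

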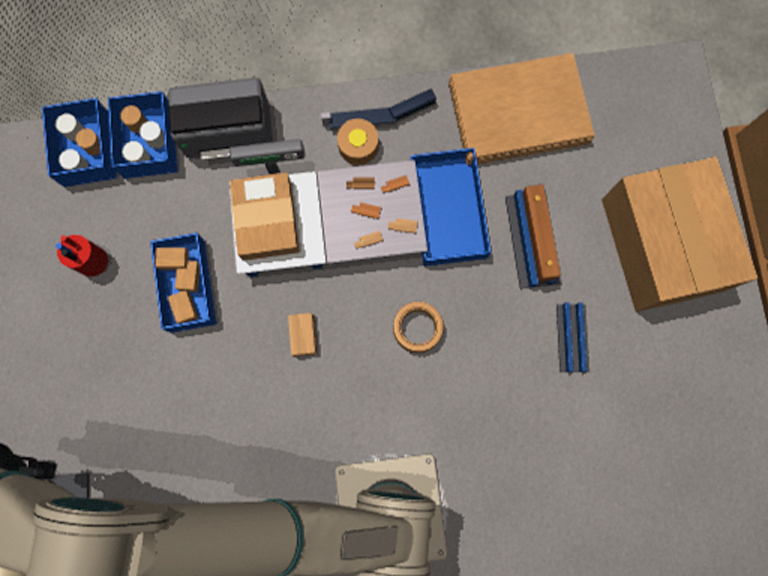

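The scene picture shows the robot at the back. The top picture, at 1.5x, shows:
- shelf with parcel at (265,215)
- plate with chips at (372,212)
- catch bin at (450,205)
- rack with scraper at (537,238)

Candidates for the rack are the large one at (537,238), which holds the scraper, and the small one at (575,338), which is empty; I choose the large one. For the blue bin, the spares bin at (183,283) and the bins at (75,140) and (140,135) are rejected, because the catch bin adjoins the plate. For the parcel, the large carton at (680,235), the cardboard stack at (520,105) and the shims at (302,335) are rejected. The scraper could be confused with the navy tool at (380,110).

```bash
cat > m.py <<'E'
from h import *
def rect(P,m):
    q=P[m][:,:2].astype(np.float32); c,s,a=cv2.minAreaRect(q)
    return np.round(c,1),np.round(s,1),round(float(a),2),len(q)
def big(m,er=1):
    m=cv2.morphologyEx(m.astype(np.uint8),cv2.MORPH_OPEN,np.ones((3,3)))
    n,l,s,_=cv2.connectedComponentsWithStats(m)
    return l==1+np.argmax(s[1:,4])
E
python3 - <<'E'
from m import *
d={n:np.load(n+'0.npy',allow_pickle=True).item() for n in('scene','top')}
for n,c in d.items():
    P=pts(c); X,Y,Z=P[...,0],P[...,1],P[...,2]; ok=c['depth']>0
    hsv=cv2.cvtColor(c['img'],cv2.COLOR_RGB2HSV); H,S,V=hsv[...,0],hsv[...,1],hsv[...,2]
    reg=(X>350)&(X<800)&(Y>-450)&(Y<400)&ok
    print(n)
    plate=big(reg&(S<60)&(Z>60)&(Z<90)); print('plate+shelf',rect(P,plate),np.median(Z[plate]))
    org=(H<22)&(S>100)
    par=big(reg&(Z>110)&(Z<150)&(Y>0)&(Y<300)&org); print('parcel top',rect(P,par),np.median(Z[par]))
    scr=big(reg&(Z>70)&(Z<110)&(Y<-200)&org); print('scraper top',rect(P,scr),np.median(Z[scr]),np.percentile(Z[scr],[5,95]))
    ys,xs=np.nonzero(scr); print('  px',xs.min(),xs.max(),ys.min(),ys.max())
    blue=(H>100)&(H<130)&(S>120)
    rk=reg&blue&(Z>30)&(Z<55)&(Y<-250)&(X>400)
    print('rail',rect(P,big(rk)),np.median(Z[big(rk)]))
    bn=reg&blue&(Z>50)&(Z<68)&(Y<-50)&(Y>-300); print('bin rim',rect(P,big(bn)))
    for nm,m in(('plate',plate&(np.abs(Z-75)<6)),):
        pass
E
```

```text
scene
plate+shelf (array([608.3, -11.3]), array([269.4, 219.3]), 89.72, 5324) 76.21418657976722
parcel top (array([638.4, 181.8]), array([194.1, 121.4]), 1.12, 2360) 132.8175831088884
scraper top (array([ 529.7, -386.7]), array([199.2,  40.3]), 1.02, 940) 86.85569049571802 [74.26264703 89.44343754]
  px 95 124 188 243
rail (array([ 530. , -362.2]), array([206.4,  14.2]), 0.01, 357) 41.435808918161456
bin rim (array([ 731.5, -206.3]), array([ 18.4, 138. ]), 5.88, 245)
top
plate+shelf (array([615.6,  56.2]), array([398.2, 203.3]), 89.88, 4790) 75.07127210323938
parcel top (array([620.4, 182.4]), array([160.8, 120.4]), 1.27, 1715) 131.5909181882646
scraper top (array([ 523.8, -385.3]), array([199.3,  41. ]), 0.42, 805) 85.94663402743276 [78.85652137 92.00528141]
  px 350 373 123 185
rail (array([ 524.2, -360. ]), array([206.1,  13.6]), 0.48, 274) 40.50645142466976Traceback (most recent call last):
  File "<stdin>", line 16, in <module>
  File "m.py", line 8, in big
    return l==1+np.argmax(s[1:,4])
                ~~~~~~~~~^^^^^^^^^
    return _wrapfunc(a, 'argmax', axis=axis, out=out, **kwds)
    return bound(*args, **kwds)
ValueError: attempt to get argmax of an empty sequence
```

```bash
python3 - <<'E'
from h import *
d=np.load('top0.npy',allow_pickle=True).item(); save(d,'crop1.png',(270,90,400,260),3.5)
E
```

```text
(no output)
```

View pics/crop1.png

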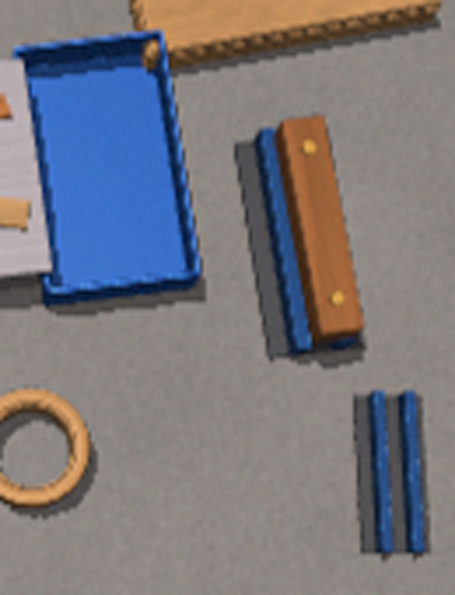

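The crop shows the scraper (brown grip, two brass screws) on the large rack at crop (320,225), with one rail visible on its left. The small rack at (395,470) is empty. The choice is confirmed. Next I refine the plate pose and the chips.

```bash
python3 - <<'E'
from m import *
for n in('scene','top'):
    c=np.load(n+'0.npy',allow_pickle=True).item()
    P=pts(c); X,Y,Z=P[...,0],P[...,1],P[...,2]
    hsv=cv2.cvtColor(c['img'],cv2.COLOR_RGB2HSV); H,S,V=[hsv[...,i].astype(int) for i in range(3)]
    reg=(X>480)&(X<760)&(Y>-160)&(Y<110)&(c['depth']>0)&(Z>66)&(Z<90)
    hi=reg&(S<60); print(n,'V hist shelf/plate',np.median(V[hi&(Y>85)]) if (hi&(Y>85)).any() else 0,np.median(V[hi&(Y<50)]), np.median(S[hi&(Y>85)]),np.median(S[hi&(Y<50)]))
    th=(np.median(V[hi&(Y>85)])+np.median(V[hi&(Y<50)]))/2
    pl=big(hi&(V<th)&(Y<80)); ys,xs=np.nonzero(pl); Q=ray(c,np.c_[xs,ys],75)
    r=cv2.minAreaRect(Q[:,:2].astype(np.float32)); print('plate ray rect',r, 'dep z',np.median(Z[pl]))
    A=pl[ys.min():,:]
    # side edges: per y-bin extreme x, robust line
    for nm,ax,f in(('x-',0,np.min),('x+',0,np.max),('y-',1,np.min),('y+',1,np.max)):
        o=1-ax; b=np.arange(np.percentile(Q[:,o],12),np.percentile(Q[:,o],88),6); e=[]
        for t in b:
            s=Q[np.abs(Q[:,o]-t)<3]; 
            if len(s)>3:e.append((t,f(s[:,ax])))
        e=np.array(e); k=np.abs(e[:,1]-np.median(e[:,1]))<8; p=np.polyfit(e[k,0]-np.mean(e[k,0]),e[k,1],1); print(nm,'slope',p[0].round(4),'at',p[1].round(1),'opp',np.mean(e[k,0]).round(1))
    hole=reg&(H<25)&(S>90)&(Y<80)
    k,l,s,_=cv2.connectedComponentsWithStats(hole.astype(np.uint8))
    for i in range(1,k):
        if s[i,4]>15: ys,xs=np.nonzero(l==i); q=ray(c,np.c_[xs,ys],80); print('chip',q[:,:2].min(0).round(),q[:,:2].max(0).round(),s[i,4])
    q=big((X>480)&(X<760)&(Y>90)&(Y<280)&(np.abs(Z-132)<8)&(H<25)&(S>70)); ys,xs=np.nonzero(q); print('parcel',cv2.minAreaRect(ray(c,np.c_[xs,ys],132)[:,:2].astype(np.float32)))
    q=big((X>400)&(X<650)&(Y<-350)&(Y>-420)&(np.abs(Z-87)<10)&(H<25)&(S>70)); ys,xs=np.nonzero(q); print('scraper',cv2.minAreaRect(ray(c,np.c_[xs,ys],87)[:,:2].astype(np.float32)))
E
```

```text
scene V hist shelf/plate 230.0 177.0 7.0 14.0
plate ray rect ((617.822021484375, -39.18830108642578), (209.69883728027344, 207.48236083984375), 89.99937438964844) dep z 75.86344929936092
x- slope 0.003 at 515.7 opp -41.3
x+ slope -0.0034 at 720.3 opp -41.3
y- slope 0.001 at -143.0 opp 621.5
y+ slope -0.0054 at 64.6 opp 621.5
chip [541. -53.] [570.   3.] 135
chip [ 558. -129.] [592. -71.] 168
chip [598. -58.] [637.   2.] 188
chip [ 653. -125.] [684. -68.] 179
chip [665. -51.] [691.   6.] 183
parcel ((624.3845825195312, 180.97991943359375), (166.4652557373047, 123.06485748291016), 0.9980096220970154)
scraper ((532.9450073242188, -384.7911682128906), (204.43582153320312, 42.88435745239258), 0.77541184425354)
top V hist shelf/plate 233.0 188.0 1.0 14.0
plate ray rect ((614.1007690429688, -37.83429718017578), (209.13922119140625, 201.89938354492188), 89.8077621459961) dep z 74.511715724375
x- slope 0.0007 at 514.8 opp -39.0
x+ slope 0.0066 at 713.5 opp -39.0
y- slope -0.0017 at -141.2 opp 610.9
y+ slope -0.0014 at 65.7 opp 610.9
chip [ 650. -123.] [679. -64.] 112
chip [661. -50.] [686.   8.] 116
chip [595. -56.] [632.   4.] 138
chip [ 553. -127.] [586. -69.] 135
chip [536. -51.] [565.   4.] 111
parcel ((619.9867553710938, 182.64906311035156), (160.8622283935547, 120.17321014404297), 1.1530171632766724)
scraper ((522.3038940429688, -384.2562255859375), (198.94940185546875, 40.3647346496582), 0.8138963580131531)
```

Emit:
send_rows([
  [85,[0.7,-0.7,0],[0,0,0.44]],
  [85,[0.7,-0.7,0],[0,0,0.44]],
  [85,[0.7,-0.7,0],[0,0,0.44]],
  [85,[0.7,-0.7,0],[0,0,0.44]],
  [85,[0.7,-0.7,0],[0,0,0.44]],
  [85,[0.7,-0.7,0],[0,0,0.44]],
  [85,[0.7,-0.7,0],[0,0,0.44]],
  [85,[0.7,-0.7,0],[0,0,0.44]],
])

```text
clock: 1.1
eef_pos: [525.2, 284.6, 248.0]
tool_rot: [-3.141, -0.001, -3.127]
force: [0.2, 0.5, 0.7]
width: 85.4
gripper_force: 0.0
```

Emit:
send_rows([
  [85,[0,-1,0],[0,0,0]],
  [85,[0,-1,0],[0,0,0]],
  [85,[0,-1,0],[0,0,0]],
  [85,[0,-1,0],[0,0,0]],
  [85,[0,-1,0],[0,0,0]],
  [85,[0,-1,0],[0,0,0]],
  [85,[0,-1,0],[0,0,0]],
  [85,[0,-1,0],[0,0,0]],
])

```text
clock: 2.1
eef_pos: [523.9, -195.6, 248.1]
tool_rot: [3.141, -0.0, -3.128]
force: [1.3, 0.9, -0.3]
width: 85.2
gripper_force: 0.0
```

Emit:
send_rows([
  [85,[0,-0.8,0],[0,0,0]],
  [85,[0,-0.8,0],[0,0,0]],
  [85,[0,-0.8,-0.2],[0,0,0]],
  [85,[0,-0.6,-0.6],[0,0,0]],
  [85,[0,0,-0.6],[0,0,0]],
  [85,[0,0,0],[0,0,0]],
  [85,[0,0,0],[0,0,0]],
])

```text
clock: 2.98
eef_pos: [525.1, -373.5, 165.3]
tool_rot: [-3.141, 0.001, -3.127]
force: [-0.5, -0.5, 1.8]
width: 84.8
gripper_force: 0.0
```

Emit:
send_rows([
  [85,[0,-0.19,-0.4],[0,0,0]],
  [85,[0,0,-0.5],[0,0,0]],
  [85,[0,0,-0.4],[0,0,0]],
  [85,[0,0,-0.3],[0,0,0]],
  [85,[0,0,0],[0,0,0]],
  [85,[0,0,0],[0,0,0]],
])

```text
clock: 3.72
eef_pos: [525.1, -385.7, 69.6]
tool_rot: [-3.14, 0.002, -3.128]
force: [-0.5, -0.2, 0.3]
width: 85.2
gripper_force: 0.0
```

Emit:
send_rows([
  [40,[0,0,0],[0,0,0]],
  [36,[0,0,0],[0,0,0]],
  [32,[0,0,0],[0,0,0]],
  [32,[0,0,0],[0,0,0]],
  [32,[0,0,0],[0,0,0]],
  [32,[0,0,0],[0,0,0]],
  [32,[0,0,0],[0,0,0]],
  [32,[0,0,0],[0,0,0]],
])

```text
clock: 4.72
eef_pos: [524.7, -385.7, 69.1]
tool_rot: [-3.141, 0.001, -3.128]
force: [-0.8, -0.2, 5.4]
width: 39.3
gripper_force: 61.8
```

Emit:
send_rows([
  [32,[0,0,0.2],[0,0,0]],
  [32,[0,0,0.4],[0,0,0]],
  [32,[0,0,0.5],[0,0,0]],
  [32,[0,0,0.4],[0,0,-0.16]],
  [32,[0,0,0],[0,0,0]],
])

```text
clock: 5.35
eef_pos: [525.1, -385.8, 160.1]
tool_rot: [-3.14, 0.003, 3.141]
force: [0.4, 0.2, -2.7]
width: 39.0
gripper_force: 61.1
```

Emit:
send_rows([
  [32,[0.1,0.4,0],[0,0,0]],
  [32,[0.2,0.95,0],[0,0,0]],
  [32,[0.2,0.95,0],[0,0,0]],
  [32,[0.2,0.95,0],[0,0,0]],
  [32,[0.2,0.95,0],[0,0,0]],
  [32,[0.2,0.95,0],[0,0,0]],
  [32,[0.2,0.95,0],[0,0,0]],
  [32,[0.2,0.7,0],[0,0,0]],
])

```text
clock: 6.35
eef_pos: [613.1, 26.4, 156.7]
tool_rot: [3.141, -0.003, -3.139]
force: [0.7, -0.7, -3.0]
width: 39.4
gripper_force: 61.3
```

Emit:
send_rows([
  [32,[0.02,0.4,-0.1],[0,0,0]],
  [32,[0,0,0],[0,0,0]],
  [32,[0,0,0],[0,0,0]],
])

```text
clock: 6.72
eef_pos: [614.6, 45.1, 151.4]
tool_rot: [-3.14, -0.002, 3.14]
force: [0.1, -0.5, -2.5]
width: 39.3
gripper_force: 61.3
```

```bash
python3 - <<'E'
from m import *
d=cam('scene'); save(d,'s1.png',(150,150,420,340),2.8); np.save('s1.npy',d,allow_pickle=True); t=cam('top')
P=pts(d); hsv=cv2.cvtColor(d['img'],cv2.COLOR_RGB2HSV)
X,Y,Z=P[...,0],P[...,1],P[...,2]
print(sensors.read_state()['force'],sensors.read_state()['eef_pos'],sensors.read_state()['torque'])
for n,c in(('s',d),('t',t)):
    P=pts(c);X,Y,Z=P[...,0],P[...,1],P[...,2];hsv=cv2.cvtColor(c['img'],cv2.COLOR_RGB2HSV)
    m=(hsv[...,0]<22)&(hsv[...,1]>100)&(Z>95)&(Z<200)&(Y>5)&(Y<90)&(X>480)&(X<760)
    q=P[m]; print(n,q.min(0),q.max(0),rect(P,m))
    for a in(530,560,660,690):
        s=q[np.abs(q[:,0]-a)<12]; print(a,np.percentile(s[:,2],[3,10,50,90,97]).round(1) if len(s) else None)
E
```

```text
[-0.11095629 -0.34641211 -1.6437683 ] [615.15949197  44.55501697 152.04549809] [-0.07957917 -0.02090722  0.01734438]
s [577.94895658  23.62719664  99.21673263] [717.5214824   88.66524515 199.8409851 ] (array([649.3,  46.3]), array([ 61. , 139.1]), 76.0, 958)
530 None
560 None
660 [166.5 168.4 170.  171.7 172.6]
690 [159.5 167.9 170.1 171.8 172.4]Traceback (most recent call last):
  File "<stdin>", line 9, in <module>
    return umr_minimum(a, axis, None, out, keepdims, initial, where)
ValueError: zero-size array to reduction operation minimum which has no identity
```

View pics/s1.png

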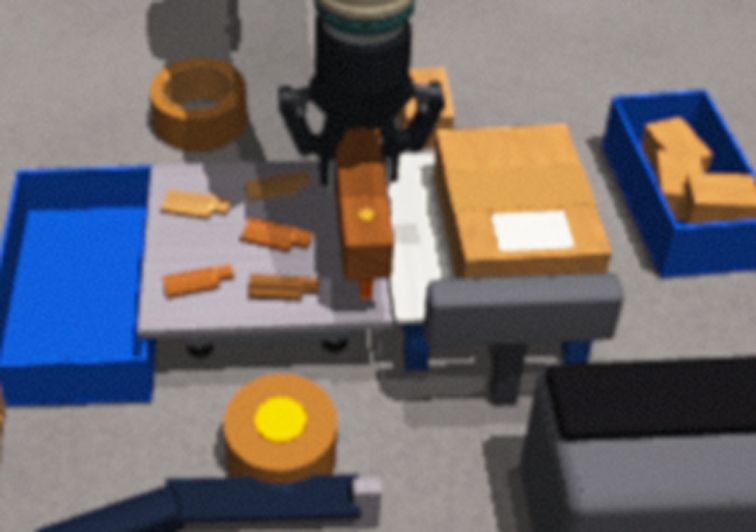

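The picture shows the scraper level in the fingers, grip end at crop (365,240) and blade end at (368,290), above the bare strip and clear of the shelf. I measure the blade end to foretell the contact height.

```bash
python3 - <<'E'
from m import *
c=np.load('s1.npy',allow_pickle=True).item(); P=pts(c); hsv=cv2.cvtColor(c['img'],cv2.COLOR_RGB2HSV)
for v in range(236,262): print(v,[ (u,hsv[v,u].tolist(),P[v,u].round(0).astype(int).tolist()) for u in (279,281,283)])
E
```

```text
236 [(279, [12, 194, 168], [713, 39, 168]), (281, [13, 196, 163], [714, 43, 169]), (283, [12, 196, 160], [714, 48, 169])]
237 [(279, [12, 197, 140], [714, 39, 167]), (281, [12, 193, 135], [714, 43, 166]), (283, [12, 196, 126], [715, 48, 166])]
238 [(279, [13, 197, 101], [714, 39, 163]), (281, [13, 199, 95], [714, 43, 163]), (283, [13, 194, 92], [714, 48, 162])]
239 [(279, [13, 194, 84], [716, 39, 162]), (281, [13, 196, 86], [715, 43, 160]), (283, [12, 188, 84], [713, 48, 159])]
240 [(279, [12, 190, 82], [714, 39, 157]), (281, [13, 194, 83], [715, 43, 158]), (283, [12, 193, 87], [714, 48, 156])]
241 [(279, [12, 184, 79], [714, 39, 154]), (281, [13, 205, 81], [714, 44, 154]), (283, [13, 197, 84], [715, 48, 153])]
242 [(279, [12, 195, 77], [715, 39, 151]), (281, [12, 189, 77], [713, 44, 149]), (283, [13, 191, 80], [717, 48, 152])]
243 [(279, [12, 188, 84], [714, 39, 147]), (281, [11, 183, 81], [714, 44, 146]), (283, [12, 196, 78], [714, 48, 147])]
244 [(279, [13, 194, 83], [716, 39, 146]), (281, [12, 199, 82], [714, 44, 143]), (283, [13, 198, 80], [713, 48, 142])]
245 [(279, [12, 192, 8
[... 1290 characters left out ...]

256 [(279, [9, 151, 103], [689, 43, 74]), (281, [7, 144, 106], [690, 48, 75]), (283, [171, 29, 141], [692, 52, 77])]
257 [(279, [0, 53, 77], [695, 43, 77]), (281, [174, 54, 76], [692, 48, 74]), (283, [159, 22, 117], [694, 52, 76])]
258 [(279, [165, 15, 68], [698, 42, 78]), (281, [146, 27, 66], [698, 47, 77]), (283, [145, 16, 93], [698, 52, 77])]
259 [(279, [143, 15, 68], [700, 42, 76]), (281, [135, 20, 78], [701, 47, 77]), (283, [144, 14, 94], [701, 52, 76])]
260 [(279, [160, 20, 78], [701, 42, 73]), (281, [144, 12, 109], [704, 47, 77]), (283, [150, 8, 123], [702, 52, 75])]
261 [(279, [154, 15, 122], [704, 42, 74]), (281, [158, 14, 142], [706, 47, 76]), (283, [153, 15, 150], [706, 51, 76])]
```

Emit:
send_rows([
  [32,[0,-0.03,-0.15],[0,0,0]],
  [32,[0,0,-0.12],[0,0,0]],
  [32,[0,0,-0.05],[0,0,0]],
  [32,[0,0,-0.01],[0,0,0]],
  [32,[0,0,-0.01],[0,0,0]],
  [32,[0,0,-0.01],[0,0,0]],
  [32,[0,0,0],[0,0,0]],
])

```text
clock: 7.7
eef_pos: [615.5, 45.0, 131.4]
tool_rot: [3.142, 0.0, 3.141]
force: [0.1, 0.3, -3.1]
width: 39.6
gripper_force: 61.3
```

Emit:
send_rows([
  [32,[0,0,-0.01],[0,0,0]],
  [32,[0,0,-0.01],[0,0,0]],
  [32,[0,0,-0.01],[0,0,0]],
  [32,[0,0,0],[0,0,0]],
  [32,[0,0,0],[0,0,0]],
])

```text
clock: 8.32
eef_pos: [615.4, 44.9, 129.5]
tool_rot: [-3.142, -0.0, 3.141]
force: [0.3, 0.5, -3.1]
width: 39.2
gripper_force: 61.3
```

Emit:
send_rows([
  [32,[0,0,-0.01],[0,0,0]],
  [32,[0,0,-0.01],[0,0,0]],
  [32,[0,0,0],[0,0,0]],
])

```text
clock: 8.7
eef_pos: [615.4, 44.9, 128.2]
tool_rot: [-3.142, -0.0, 3.141]
force: [-0.3, -0.5, -3.0]
width: 39.5
gripper_force: 61.3
```

Emit:
send_rows([
  [32,[0,0,-0.01],[0,0,0]],
  [32,[0,0,0],[0,0,0]],
])

```text
clock: 8.95
eef_pos: [615.5, 45.0, 127.9]
tool_rot: [3.142, 0.0, 3.141]
force: [-1.2, 0.3, -0.9]
width: 39.6
gripper_force: 61.6
```

Emit:
send_rows([
  [32,[0,0,-0.01],[0,0,0]],
  [32,[0,0,0],[0,0,0]],
])

```text
clock: 9.2
eef_pos: [615.5, 45.0, 127.9]
tool_rot: [3.141, 0.0, 3.141]
force: [-3.4, -0.1, 5.6]
width: 39.1
gripper_force: 62.3
```

Emit:
send_rows([
  [32,[0,-0.05,0],[0,0,0]],
  [32,[0,-0.08,0],[0,0,0]],
  [32,[0,-0.1,0],[0,0,0]],
  [32,[0,-0.1,0],[0,0,0]],
])

```text
clock: 9.7
eef_pos: [616.6, 26.5, 127.9]
tool_rot: [3.14, 0.003, -3.141]
force: [-0.4, 2.8, 5.1]
width: 39.1
gripper_force: 62.2
```

Emit:
send_rows([
  [32,[0,-0.12,0],[0,0,0]],
  [32,[0,-0.12,0],[0,0,0]],
  [32,[0,-0.12,0],[0,0,0]],
  [32,[0,-0.12,0],[0,0,0]],
])

```text
clock: 10.2
eef_pos: [616.6, -2.4, 127.9]
tool_rot: [3.14, 0.003, -3.142]
force: [-0.7, 4.3, 5.7]
width: 39.1
gripper_force: 62.2
```

Emit:
send_rows([
  [32,[0,-0.12,0],[0,0,0]],
  [32,[0,-0.12,0],[0,0,0]],
  [32,[0,-0.12,0],[0,0,0]],
  [32,[0,-0.12,0],[0,0,0]],
])

```text
clock: 10.7
eef_pos: [616.6, -31.1, 127.9]
tool_rot: [3.14, 0.003, -3.141]
force: [0.0, 3.6, 5.1]
width: 39.3
gripper_force: 62.2
```

Emit:
send_rows([
  [32,[0,-0.12,0],[0,0,0]],
  [32,[0,-0.12,0],[0,0,0]],
  [32,[0,-0.12,0],[0,0,0]],
  [32,[0,-0.12,0],[0,0,0]],
  [32,[0,-0.12,0],[0,0,0]],
  [32,[0,-0.12,0],[0,0,0]],
  [32,[0,-0.12,0],[0,0,0]],
])

```text
clock: 11.58
eef_pos: [616.6, -81.5, 127.9]
tool_rot: [3.14, 0.002, -3.141]
force: [-0.7, 4.5, 6.3]
width: 39.3
gripper_force: 62.2
```

```bash
python3 - <<'E'
from m import *
save(cam('scene'),'s2.png',(130,170,320,310),4)
E
```

```text
(no output)
```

View pics/s2.png

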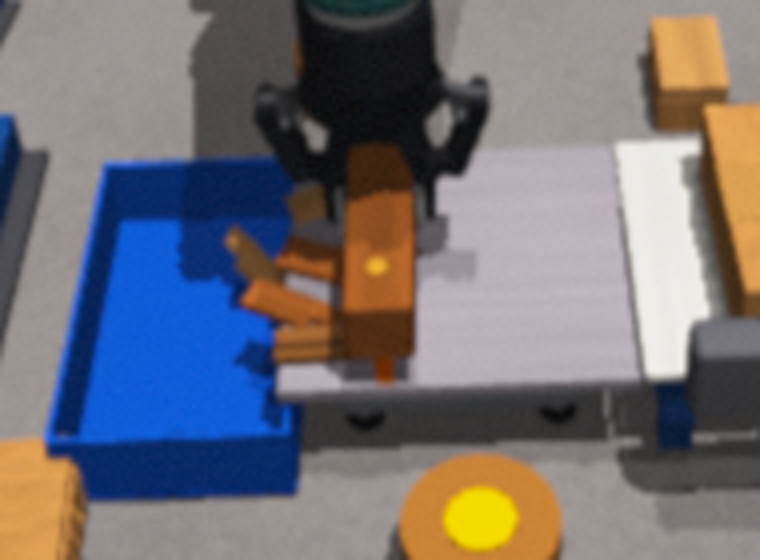

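The blade is flat on the plate at crop (380,360), with the chips gathered ahead of it at (290,290), clear of the fingers. I continue over the edge.

Emit:
send_rows([
  [32,[0,-0.12,0],[0,0,0]],
  [32,[0,-0.12,0],[0,0,0]],
  [32,[0,-0.12,0],[0,0,0]],
  [32,[0,-0.12,0],[0,0,0]],
  [32,[0,-0.12,0],[0,0,0]],
])

```text
clock: 12.25
eef_pos: [616.5, -117.5, 127.9]
tool_rot: [3.14, 0.002, -3.141]
force: [0.6, 4.9, 5.6]
width: 39.0
gripper_force: 62.4
```

Emit:
send_rows([
  [32,[0,-0.12,0],[0,0,0]],
  [32,[0,-0.12,0],[0,0,0]],
  [32,[0,-0.12,0],[0,0,0]],
  [32,[0,-0.12,0],[0,0,0]],
  [32,[0,-0.12,0],[0,0,0]],
  [32,[0,-0.12,0],[0,0,0]],
  [32,[0,-0.12,0],[0,0,0]],
  [32,[0,0,0],[0,0,0]],
])

```text
clock: 13.25
eef_pos: [615.0, -170.7, 126.8]
tool_rot: [-3.141, -0.001, 3.139]
force: [-1.0, -0.2, -4.2]
width: 39.4
gripper_force: 61.2
```

```bash
python3 - <<'E'
from m import *
save(cam('scene'),'s3.png',(130,170,320,310),4)
E
```

```text
(no output)
```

View pics/s3.png

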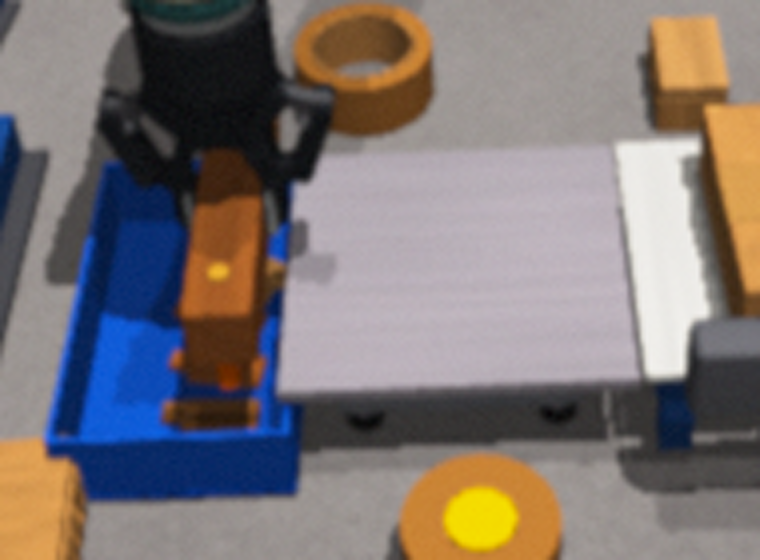

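The plate is swept clean and the chips are in the bin at crop (215,370). With the rack now empty, I measure it.

```bash
python3 - <<'E'
from m import *
for n in('scene','top'):
    c=cam(n); P=pts(c); X,Y,Z=P[...,0],P[...,1],P[...,2]; hsv=cv2.cvtColor(c['img'],cv2.COLOR_RGB2HSV)
    rk=(hsv[...,0]>100)&(hsv[...,0]<130)&(hsv[...,1]>120)&(c['depth']>0)&(Z>35)&(Z<50)&(Y<-330)&(Y>-430)&(X>400)&(X<660)
    k,l,s,_=cv2.connectedComponentsWithStats(rk.astype(np.uint8))
    for i in range(1,k):
        if s[i,4]>60:
            m=l==i; ys,xs=np.nonzero(m); t=m&(Z>39); yy,xx=np.nonzero(t); print(n,rect(P,m),cv2.minAreaRect(ray(c,np.c_[xx,yy],42)[:,:2].astype(np.float32)),np.median(Z[m]))
E
```

```text
scene (array([ 529.7, -402.4]), array([209.9,  14.8]), 0.39, 316) ((527.71875, -401.2798767089844), (13.800568580627441, 211.51382446289062), 89.96934509277344) 41.80998702288713
scene (array([ 530.3, -362.6]), array([205.2,  14.8]), 0.07, 331) ((531.7200927734375, -362.23150634765625), (207.18008422851562, 15.199377059936523), 0.06799017637968063) 42.04824144064355
top (array([ 524.5, -400.2]), array([ 16.2, 206.2]), 89.18, 268) ((524.8394165039062, -399.2054443359375), (15.771446228027344, 206.42196655273438), 89.90229797363281) 41.5865334168966
top (array([ 524.7, -360.8]), array([ 15. , 208.2]), 89.84, 267) ((523.5570068359375, -360.1524963378906), (13.746745109558105, 206.24607849121094), 89.73335266113281) 41.56494118978276
```

Emit:
send_rows([
  [32,[0,0,0.3],[0,0,0]],
  [32,[0,0,0.4],[0,0,0]],
  [32,[-0.2,-0.5,0],[0,0,0.13]],
  [32,[-0.4,-0.9,0],[0,0,0]],
  [32,[-0.4,-0.9,0],[0,0,0]],
  [32,[-0.4,-0.9,0],[0,0,0]],
  [32,[-0.09,-0.34,0],[0,0,0]],
  [32,[0,0,0],[0,0,0]],
])

```text
clock: 14.4
eef_pos: [525.4, -383.8, 170.2]
tool_rot: [-3.14, 0.001, -3.134]
force: [-0.7, 0.5, -2.8]
width: 39.2
gripper_force: 61.4
```

Emit:
send_rows([
  [32,[0,0.03,-0.4],[0,0,0]],
  [32,[0,0,-0.5],[0,0,0]],
  [32,[0,0,-0.3],[0,0,0]],
  [32,[0,0,-0.2],[0,0,0]],
  [32,[0,0,-0.15],[0,0,0]],
  [32,[0,0,-0.06],[0,0,0]],
  [32,[0,0,0],[0,0,0]],
])

```text
clock: 15.28
eef_pos: [526.2, -380.0, 72.8]
tool_rot: [-3.141, 0.0, -3.131]
force: [-0.5, 0.5, -2.0]
width: 39.1
gripper_force: 61.3
```

Emit:
send_rows([
  [32,[0,0,-0.02],[0,0,0]],
  [32,[0,0,-0.02],[0,0,0]],
  [32,[0,0,0],[0,0,0]],
])

```text
clock: 15.65
eef_pos: [526.0, -379.8, 70.2]
tool_rot: [-3.142, 0.0, -3.131]
force: [1.0, 0.9, -2.9]
width: 39.2
gripper_force: 61.3
```

Emit:
send_rows([
  [32,[0,0,-0.02],[0,0,0]],
  [32,[0,0,0],[0,0,0]],
])

```text
clock: 15.9
eef_pos: [526.1, -379.9, 69.1]
tool_rot: [-3.141, 0.0, -3.131]
force: [-0.9, 0.1, -1.0]
width: 39.1
gripper_force: 61.5
```

Emit:
send_rows([
  [45,[0,0,0],[0,0,0]],
  [60,[0,0,0],[0,0,0]],
  [85,[0,0,0],[0,0,0]],
  [85,[0,0,0],[0,0,0]],
  [85,[0,0,0],[0,0,0]],
  [85,[0,0,0],[0,0,0]],
])

```text
clock: 16.65
eef_pos: [526.0, -379.8, 68.9]
tool_rot: [3.142, -0.0, -3.131]
force: [0.2, 0.6, -0.1]
width: 84.8
gripper_force: 0.0
```

Emit:
send_rows([
  [85,[0,0,0.2],[0,0,0]],
  [85,[0,0,0.6],[0,0,0]],
  [85,[0,0,1],[0,0,0]],
  [85,[0,0,1],[0,0,0]],
  [85,[0,0.5,0.2],[0,0,0]],
  [85,[0,0.9,0],[0,0,0]],
  [85,[0,0.9,0],[0,0,0]],
  [85,[0,0.9,0],[0,0,0]],
])

```text
clock: 17.65
eef_pos: [526.0, -186.2, 250.0]
tool_rot: [-3.141, 0.002, -3.131]
force: [1.1, 0.3, -0.3]
width: 85.0
gripper_force: 0.0
```

```bash
python3 - <<'E'
from m import *
print(sensors.read_state()['qpos'].round(2))
for n in('scene','top'):
    c=cam(n); P=pts(c); X,Y,Z=P[...,0],P[...,1],P[...,2]; hsv=cv2.cvtColor(c['img'],cv2.COLOR_RGB2HSV); o=(hsv[...,0]<25)&(hsv[...,1]>80)&(c['depth']>0)
    m=o&(X>400)&(X<650)&(Y<-340)&(Y>-430)&(np.abs(Z-87)<8); print(n,'scr',rect(P,big(m)),np.median(Z[big(m)]))
    a=(X>490)&(X<740)&(Y<60)&(Y>-290); q=o&a&(Z<130); print(' chips: ',q.sum(),'z',np.percentile(Z[q],[1,50,90,99]).round(),'y',np.percentile(Y[q],[1,99]).round(),'x',np.percentile(X[q],[1,99]).round())
    m=big(o&(Y>90)&(Y<280)&(np.abs(Z-132)<8)&(X>480)&(X<760)); print(' parcel',rect(P,m))
    if n=='scene': save(c,'s4.png',(60,170,350,310),2.7)
E
```

```text
[ 0.3   0.49 -0.01  1.78  0.01  0.87  1.86]
scene scr (array([ 529.1, -379.8]), array([198. ,  39.9]), 0.94, 834) 87.10120921263729
 chips:  733 z [ 7. 13. 21. 46.] y [-288. -156.] x [545. 738.]
 parcel (array([621.9, 181.4]), array([162.7, 121.5]), 1.09, 2102)
top scr (array([ 525.3, -378.1]), array([199.7,  40.8]), 1.08, 733) 86.28653054392248
 chips:  155 z [ 2. 12. 19. 23.] y [-191. -151.] x [544. 686.]
 parcel (array([620.5, 182.9]), array([160.7, 121. ]), 1.0, 1640)
```

View pics/s4.png

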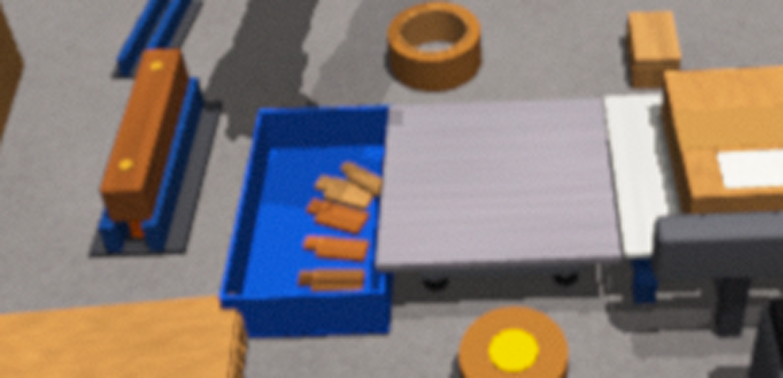

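The picture shows the scraper seated upright on the rails at crop (145,135), all five chips on the bin floor at (340,230), the plate bare and the parcel untouched. Before descending I check the clearance behind the parcel.

Emit:
send_rows([
  [85,[0.2,0.97,0],[0,0,-1]],
  [85,[0.2,0.97,0],[0,0,-1]],
  [85,[0.2,0.97,0],[0,0,-1]],
  [85,[0.2,0.97,0],[0,0,-1]],
  [85,[0.2,0.97,0],[0,0,-1]],
  [85,[0.2,0.97,0],[0,0,-1]],
  [85,[0.2,0.97,0],[0,0,-1]],
  [85,[0.2,0.97,0],[0,0,-1]],
])

```text
clock: 18.75
eef_pos: [622.6, 279.2, 249.9]
tool_rot: [3.141, 0.001, 2.451]
force: [1.8, 0.1, -0.1]
width: 84.9
gripper_force: 0.0
```

```bash
python3 - <<'E'
from m import *
c=np.load('top0.npy',allow_pickle=True).item(); P=pts(c); X,Y,Z=P[...,0],P[...,1],P[...,2]
hsv=cv2.cvtColor(c['img'],cv2.COLOR_RGB2HSV)
m=(Z>20)&(Y>248)&(Y<345)&(X>520)&(X<760)&(c['depth']>0)
for x in range(520,760,20):
    s=m&(X>=x)&(X<x+20); print(x,s.sum(),(Y[s].min().round(),Y[s].max().round(),np.percentile(Z[s],95).round()) if s.any() else '')
b=(hsv[...,0]>100)&(hsv[...,0]<130)&(hsv[...,1]>120)&(Z>50)&(Y>248)&(Y<450)&(X<600)&(X>350); print(rect(P,big(b)))
E
```

```text
520 47 (np.float64(249.0), np.float64(345.0), np.float64(79.0))
540 60 (np.float64(248.0), np.float64(345.0), np.float64(77.0))
560 31 (np.float64(252.0), np.float64(334.0), np.float64(78.0))
580 36 (np.float64(252.0), np.float64(335.0), np.float64(76.0))
600 35 (np.float64(252.0), np.float64(344.0), np.float64(78.0))
620 5 (np.float64(253.0), np.float64(254.0), np.float64(80.0))
640 1 (np.float64(254.0), np.float64(254.0), np.float64(80.0))
660 6 (np.float64(253.0), np.float64(255.0), np.float64(79.0))
680 3 (np.float64(253.0), np.float64(255.0), np.float64(81.0))
700 2 (np.float64(253.0), np.float64(254.0), np.float64(78.0))
720 0 
740 0 
(array([434. , 419.1]), array([24.6,  8.1]), 18.42, 25)
```

Emit:
send_rows([
  [85,[0,0,0],[0,0,-1]],
  [85,[0,0,0],[0,0,-1]],
  [85,[0,0,0],[0,0,-1]],
  [85,[0,0,0],[0,0,-1]],
  [85,[0,0,0],[0,0,-1]],
  [85,[0,0,-0.2],[0,0,-1]],
  [85,[0,0,-0.2],[0,0,-1]],
  [85,[0,0,-0.2],[0,0,-1]],
])

```text
clock: 19.75
eef_pos: [622.3, 277.6, 213.4]
tool_rot: [3.141, -0.0, 1.753]
force: [0.2, -0.3, -0.4]
width: 84.9
gripper_force: 0.0
```

Emit:
send_rows([
  [85,[0,0,-0.3],[0,0,-1]],
  [85,[0,0,-0.4],[0,0,-1]],
  [85,[0,0,-0.5],[0,0,0]],
  [85,[0,0,-0.4],[0,0,0]],
  [85,[0,0,-0.2],[0,0,0]],
  [85,[0,0,0],[0,0,0]],
])

```text
clock: 20.5
eef_pos: [621.9, 277.5, 104.7]
tool_rot: [-3.141, 0.0, 1.581]
force: [0.6, 0.1, 0.6]
width: 85.0
gripper_force: 0.0
```

Emit:
send_rows([
  [85,[0,-0.1,0],[0,0,-0.1]],
  [85,[0,-0.1,0],[0,0,0]],
  [85,[0,-0.1,0],[0,0,0]],
  [85,[0,-0.1,0],[0,0,0]],
  [85,[0,-0.1,0],[0,0,0]],
  [85,[0,-0.1,0],[0,0,0]],
  [85,[0,-0.1,0],[0,0,0]],
  [85,[0,-0.1,0],[0,0,0]],
])

```text
clock: 21.5
eef_pos: [622.1, 230.0, 105.2]
tool_rot: [3.141, -0.001, 1.573]
force: [-0.1, 4.6, 2.7]
width: 84.9
gripper_force: 2.1
```

Emit:
send_rows([
  [85,[0,-0.15,0],[0,0,0]],
  [85,[0,-0.15,0],[0,0,0]],
  [85,[0,-0.15,0],[0,0,0]],
  [85,[0,-0.15,0],[0,0,0]],
  [85,[0,-0.15,0],[0,0,0]],
  [85,[0,-0.15,0],[0,0,0]],
  [85,[0,-0.15,0],[0,0,0]],
  [85,[0,-0.15,0],[0,0,0]],
])

```text
clock: 22.5
eef_pos: [622.0, 157.2, 104.9]
tool_rot: [-3.142, -0.0, 1.573]
force: [0.2, 5.4, 3.2]
width: 85.3
gripper_force: 2.2
```

```bash
cat > p.py <<'E'
from m import *
print(sensors.read_state()['eef_pos'].round(1))
for n in('scene','top'):
    c=cam(n); P=pts(c); X,Y,Z=P[...,0],P[...,1],P[...,2]; hsv=cv2.cvtColor(c['img'],cv2.COLOR_RGB2HSV); o=(hsv[...,0]<25)&(hsv[...,1]>80)&(c['depth']>0)
    m=big(o&(Y>-140)&(Y<280)&(np.abs(Z-132)<8)&(X>480)&(X<760)); print(n,' parcel',rect(P,m),np.median(Z[m]),'y',np.percentile(Y[m],[1,99]).round(1),'x',np.percentile(X[m],[1,99]).round(1))
E
python3 p.py
```

```text
[622.  157.2 104.9]
scene  parcel (array([620.6,  86.5]), array([163.4, 124.3]), 0.37, 2090) 132.94696726598454 y [ 25.1 143.8] x [543.6 700.8]
top  parcel (array([619.1,  83.3]), array([119.4, 161.3]), 89.21, 1518) 131.647080956153 y [ 25.2 140.7] x [540.4 695. ]
```

Emit:
send_rows([
  [85,[0,-0.15,0],[0,0,0]],
  [85,[0,-0.15,0],[0,0,0]],
  [85,[0,-0.15,0],[0,0,0]],
  [85,[0,-0.15,0],[0,0,0]],
  [85,[0,-0.15,0],[0,0,0]],
  [85,[0,-0.15,0],[0,0,0]],
  [85,[0,-0.15,0],[0,0,0]],
  [85,[0,-0.15,0],[0,0,0]],
])

```text
clock: 23.6
eef_pos: [621.9, 85.1, 104.8]
tool_rot: [-3.141, 0.0, 1.573]
force: [0.6, 1.6, -1.2]
width: 84.9
gripper_force: 1.1
```

Emit:
send_rows([
  [85,[0,-0.15,0],[0,0,0]],
  [85,[0,-0.15,0],[0,0,0]],
  [85,[0,-0.15,0],[0,0,0]],
  [85,[0,-0.12,0],[0,0,0]],
  [85,[0,-0.1,0],[0,0,0]],
  [85,[0,-0.06,0],[0,0,0]],
  [85,[0,0,0],[0,0,0]],
])

```text
clock: 24.48
eef_pos: [622.1, 41.1, 105.0]
tool_rot: [3.141, 0.001, 1.572]
force: [-0.2, -0.2, 0.3]
width: 85.0
gripper_force: 0.0
```

```bash
python3 p.py
```

```text
[622.1  41.1 105. ]
scene  parcel (array([622.6, -31.2]), array([121.1, 161.5]), 89.47, 1956) 130.88915634763572 y [-90.5  26.8] x [545.1 700.9]
top  parcel (array([619.6, -32.1]), array([116.5, 162.3]), 87.54, 1270) 129.4414787885056 y [-88.1  26. ] x [541.4 695.5]
```

Emit:
send_rows([
  [85,[0,-0.06,0],[0,0,0]],
  [85,[0,-0.06,0],[0,0,0]],
  [85,[0,0,0],[0,0,0]],
  [85,[0,0.2,0],[0,0,0]],
  [85,[0,0.3,0.3],[0,0,0]],
  [85,[0,0.3,0.8],[0,0,0]],
  [85,[0,0.6,0.8],[0,0,0]],
  [85,[0,0.8,0.5],[0,0,0]],
])

```text
clock: 25.58
eef_pos: [623.0, 166.4, 251.7]
tool_rot: [3.138, 0.001, 1.57]
force: [0.9, 0.3, -1.2]
width: 84.7
gripper_force: 0.0
```

Emit:
send_rows([
  [85,[0,1,0],[0,0,0]],
  [85,[0,1,0],[0,0,0]],
  [85,[0,0.5,0],[0,0,0]],
  [85,[0,0,0],[0,0,0]],
  [85,[0,0,0],[0,0,0]],
])

```text
clock: 26.2
eef_pos: [622.2, 315.0, 248.7]
tool_rot: [3.142, 0.002, 1.571]
force: [-0.6, -1.1, 0.4]
width: 84.7
gripper_force: 0.0
```

```bash
python3 p.py; python3 -c "
from m import *
save(cam('scene'),'s5.png',None,1.5)"
```

```text
[622.2 315.  248.7]
scene  parcel (array([622.4, -37.9]), array([120.7, 161.3]), 89.7, 2065) 130.8395170286227 y [-96.7  21. ] x [543.3 701.3]
top  parcel (array([618.4, -36.5]), array([120.4, 160.7]), 89.69, 1526) 129.67708478482075 y [-94.8  22.5] x [541.4 694.6]
```

View pics/s5.png

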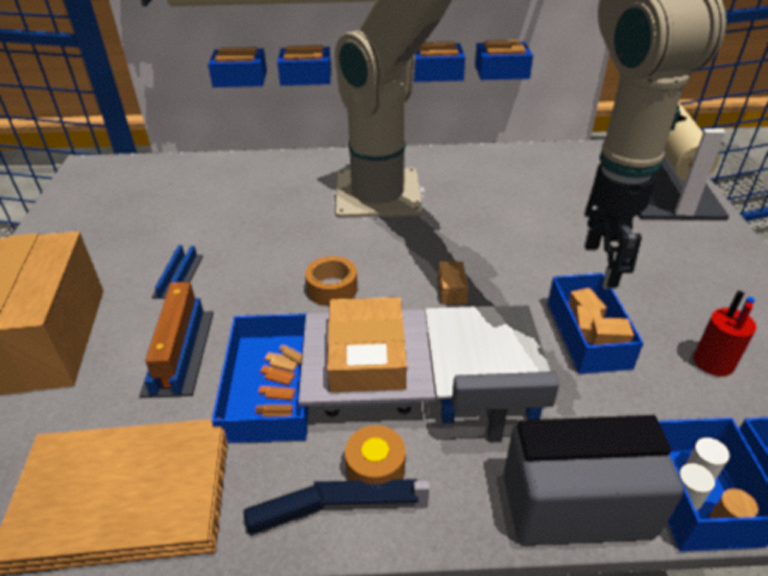

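The parcel sits squarely on the plate at (367,345). The chips are in the bin at (278,380), the scraper is in its rack at (170,330), the bystanders are unmoved and the arm is clear. I hand in.

```bash
python3 -c "
from h import *
print(ctrl.finish_job())"
```

```text
the job is handed in; nothing more can be done
None
```

I handed the job in at about 26 s of the 72 s allowed, with no verdict returned: all five chips are in the catch bin, the scraper is back in its rack, and the parcel sits square on the weigh plate, within about 5 mm of its centre.

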